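Pop the dishwasher-tablet drawer and trap its tray

TASK

Press the round key on the dishwasher-tablet box with one fingertip and keep it down, so that the sprung tray pops out, and trap the tray's tall front plate with the other finger once the front row of tablets is clear of the box, but before the tray slides into the small glass in front of it. Finish still holding it so: one finger keeping the key down, the other standing in front of the plate and keeping the tray still. Only touch: do not pinch the plate between the fingers, push gently, lift nothing, and leave the glass and the other things where they stand.

Things in the scene. Friction and masses are not known exactly. Their poses are not given: they have to be found in the camera images.
- drawer: White flat tablet box, fixed to the worktop, 150 mm long (its x) by 110 mm wide (its y); origin at the centre of its underside. The tray comes out along its -x. Front deck 36 mm high with the round key; behind it (x from +3 to +69 mm) a refill cover 43 mm high (its finger ridge 46 mm). Opening at x = -75 mm.
- key_top (a point): Centre of the top of the round grey key, 30 mm in diameter, in a flat metal collar 42 mm wide and 39 mm high; at x = -50 mm, y = 0 of the box, 48 mm above the worktop when up. It moves straight down.
- key (a joint): Travel of the key in m: 0 up, 0.008 fully down, sprung: 1.4 N to start, 5 N fully down. The tray is let go at about 0.005 and is not caught again if the key then rises.
- plate_face (a point): Point in the middle of the outer (front) face of the tray's upright front plate, 65 mm above the worktop; its axes are those of the box. The plate is 6 mm thick; its upper part is 64 mm wide (y) from 34 to 82 mm above the worktop, below that 110 mm wide. With the tray in, the outer face is at x = -81 mm of the box, 31 mm ahead of the centre of the key.
- tray (a joint): How far the tray is out, in m: 0 in and caught, 0.15 fully out. Once let go, a damped spring drives it out at about 25 mm/s with 2 to 3.4 N, and only something in its way stops it. The front row of tablets (22 mm deep) is clear of the box from 0.026.
- small_glass: Small clear glass, 47 mm wide and 63 mm high, loose, standing in the tray's way, 110 to 140 mm clear of the front plate when the tray is in. Origin at the centre of its underside.
- garlic: Garlic bulb, 60 mm wide and 59 mm high, loose, beside the tray's way on the far side from the robot; origin at the centre of its underside. Leave it.
- lemon: Lemon, 72x57x58 mm, loose; origin under its centre. Leave it.

How it is judged:
By the outcome, as a careful person would: the job done as asked, in the order asked, and still so for the second after the job is handed in, while the arm keeps its last pose, push and grip.
It also fails if it takes over 38 s, if anything falls off the work surface, if the arm or the gripper's body presses on something with over 40 N, if the wrist force passes 120 N, or if a joint passes its speed limit or range.

ROBOT

A 6-joint arm with a two-finger parallel gripper is mounted at the origin on a cart in front of the work surface, level with it; the furniture and walls round the work are solid. World frame = base frame: x ahead of the robot, y to its left, z up, the work surface at z = 0. Lengths are in m, angles in rad, forces in N, time in s.
With the tool pointing down it reaches from about 0.25 to 0.775 m from the base axis. Payload 4 kg.
Tool frame: the origin (TCP) lies midway between the tips of the shut fingers; the grasp point (between the pads) lies grip_point_offset behind it (grip_point_offset is the distance from the TCP to the grasp point, in m); z points along the fingers, y is the line along which they close (so a half turn about z gives the same grasp; the last joint's range is limited). The gripper opens to 94 mm and grips with 3 to 60 N. Pads are 16 mm wide; open, the fingers measure 119 mm over their backs; the gripper's body (75 mm by 177 mm) begins 78 mm behind the grasp point.
Start: joints at [1.015, 0.087, 1.371, -0, 1.684, -0.103], TCP at [0.241, 0.495, 0.206] pointing down, gripper open.
Joint ranges: [-3.1, 3.1], [-0.76, 2.03], [0.27, 2.55], [-1.08, 4.22], [0.17, 2.65], [-2.57, 2.57]. Speed limits (rad/s): [2.79, 2.79, 3.14, 3.14, 3.14, 3.14].

INTERFACE

Orientations are given as [roll, pitch, yaw] about the fixed x, y, z axes, in that order (R = Rz(yaw) Ry(pitch) Rx(roll)).
In Python, from bench import * gives the robot as it stands. The module is installed in compiled form; this text tells all that it offers.
- The arm moves only by the tool apply_moves, never from a script. Its argument "commands" is a list of rows, each a list of 7 numbers: the turn, a rotation vector about the world's x, y, z in rad, then the shift along the world's x, y, z in m, then the opening in per cent of the stroke, from 0 (shut) to 100 (fully open). In form: [[ax, ay, az, x, y, z, jaw], ...]. A call has exactly 5 rows; each row is the pose to reach, as a shift and turn from the pose commanded when the call began; what a row does not reach only later rows make up. A row lasts 1/10 s, in which the tool goes at most 50 mm and 8.59 degrees, less where a joint would pass 70% of its speed; a pose out of reach is approached as far as the arm can. A call with a gripper value outside its range is refused whole. The fingers move at their own pace and stop on an object; the grip force is fixed at half the most. Time passes only in rows, so rows that repeat a pose let the fingers close, or fill a call up. It gives the time, the measured TCP pose, the force, the opening and the grip force at its end, in the units of the state.
- get_obs(): the state, without advancing time (a new reading comes with each control period).
- snapshot(name): name is "side" or "top" or "wrist"; returns a dict with "pixels" (480x640x3 uint8, red, green, blue), "vertical_fov" (degrees; the focal length in pixels is half the picture's height over the tangent of half this angle, whatever the lens; pixels are square), "cx", "cy" (the principal point, pixels), "k1" (the pictures are not rectified: a ray, as slopes to the right and down, at radius r is drawn at 1 + k1 r^2 times it, then the intrinsics apply), "rvec" (rotation vector, rad) and "tvec" (3), from world to camera coordinates, as OpenCV has them. Camera axes: x right, y down, z forward; pixel columns grow to the right and rows downward; lengths in m; the calibration is good to about 2 mm. A picture is of the moment at which its call begins. There is no depth.
- close_job(): hands the job in; it is judged then, once.
Trained networks look in the newest picture that a camera, given by its name, has taken for a name from the list of things; names that differ only in an ending like _2 or _b are one class to them, and where a whole thing is asked for, a point or a joint stands for the part that bears it (a point fixed in the world has none). Each returns a list of dicts, best first, with "score" (0 to 1); they miss things now and then, are a little off and sometimes report something else, mostly with a low value. They report only what shows in the picture. A call takes as long as a camera call.
- masks_of(camera, query): "mask" (480x640 bool, what is visible of it) and "extent" ([left, top, right, bottom] in pixels, round what is visible of it).
- place_of(camera, query): "pixel" ([column, row] in pixels: a listed point, or the origin of a listed thing).
The state is a dict: "time": time; "joint_positions": joint angles; "qvel": joint speeds; "joint_torque": joint torques, N m; "tool_pos": TCP position; "ee_rot": TCP orientation; "wrist_force": force on the tool from outside, world axes, zero at the start; "wrist_torque": the same for the moment, N m; "width": finger opening in m; "finger_force": force on a finger pad.
Only numpy, scipy, OpenCV 4.12 (cv2) and the standard library are available. Lean on these libraries where they do the work, as an engineer would, in place of code of your own. Each camera call takes 0.05 s, during which the arm holds its last target. There are 200 camera calls.

## Working session

There is one attempt and no reset: what is moved stays moved. The work goes in short steps, Python scripts to look and compute and a tool call to move; the robot and the scene stay as the last step left them, time stands still between calls to the robot, and variables do not carry over. Pictures are saved under pics/ and viewed, at most 10 in all, crops included, and the job is handed in when it is done.

Besides the shell and the picture viewer there is one more tool, called after ">>>" by a JSON object that holds its "fn" and its "kwargs". apply_moves: Moves the arm, as the interface text tells. Its arguments: {"type":"object","properties":{"commands":{"type":"array"}},"required":["commands"]}

```bash
mkdir -p pics; cat > h.py <<'E'
from bench import *
import numpy as np, cv2
def cam(n):
    s=snapshot(n); p=s["pixels"]; H=p.shape[0]; f=H/2/np.tan(np.radians(s["vertical_fov"])/2)
    s["f"]=f; s["R"]=cv2.Rodrigues(np.array(s["rvec"],float))[0]; s["t"]=np.array(s["tvec"],float).ravel(); return s
def onz(s,px,z):
    K=np.array([[s["f"],0,s["cx"]],[0,s["f"],s["cy"]],[0,0,1]])
    q=cv2.undistortPoints(np.array([[px]],float),K,np.array([s["k1"],0,0,0,0.])).ravel()
    d=s["R"].T@np.array([q[0],q[1],1]); c=-s["R"].T@s["t"]
    return c+d*(z-c[2])/d[2]
def save(s,n): cv2.imwrite("pics/"+n,s["pixels"][:,:,::-1])
E
python3 - <<'E'
from h import *
o=get_obs(); print({k:np.round(v,3).tolist() for k,v in o.items()})
Z=dict(key_top=.048,plate_face=.065,drawer=0,small_glass=0,garlic=0,lemon=0)
ims=[]
for n in("top","side"):
    s=cam(n); ims.append(s["pixels"])
    for q,z in Z.items():
        for r in place_of(n,q)[:2]: print(n,q,round(r["score"],2),np.round(r["pixel"]),np.round(onz(s,r["pixel"],z),4))
im=np.hstack(ims)[:,:,::-1]; cv2.imwrite("pics/a.png",cv2.resize(np.vstack(np.split(im,2,1)),(0,0),fx=.62,fy=.62))
E
```

```text
{'time': 0.0, 'joint_positions': [1.015, 0.088, 1.372, 0.0, 1.684, -0.103], 'qvel': [0.001, -0.001, 0.002, -0.003, 0.0, -0.001], 'joint_torque': [-0.001, -34.019, -30.243, 0.071, 0.033, -0.0], 'tool_pos': [0.24, 0.494, 0.204], 'ee_rot': [-3.139, -0.0, 2.689], 'wrist_force': [-0.279, -0.154, 0.066], 'wrist_torque': [-0.028, 0.014, -0.034], 'finger_force': 0.0, 'width': 0.094}
top key_top 0.59 [288. 296.] [ 0.5278 -0.1691  0.048 ]
top plate_face 0.7 [299. 295.] [ 0.5297 -0.1919  0.065 ]
top drawer 0.81 [264. 287.] [ 0.5459 -0.1131  0.    ]
top small_glass 0.86 [372. 288.] [ 0.5408 -0.354   0.    ]
top small_glass 0.67 [441. 296.] [ 0.5218 -0.5087  0.    ]
top garlic 0.78 [323. 240.] [ 0.6494 -0.2462  0.    ]
top garlic 0.21 [260. 289.] [ 0.5417 -0.1057  0.    ]
top lemon 0.7 [441. 298.] [ 0.5174 -0.5079  0.    ]
top lemon 0.45 [325. 240.] [ 0.6491 -0.2494  0.    ]
side plate_face 0.92 [263. 242.] [ 0.5325 -0.1937  0.065 ]
side plate_face 0.68 [325. 278.] [ 0.6619 -0.3228  0.065 ]
side drawer 0.58 [268. 240.] [ 0.5409 -0.0986  0.    ]
side small_glass 0.96 [260. 312.] [ 0.5271 -0.3492  0.    ]
side garlic 0.97 [319. 279.] [ 0.6563 -0.2485  0.    ]
side lemon 0.96 [254. 374.] [ 0.5183 -0.512  -0.    ]
```

View pics/a.png

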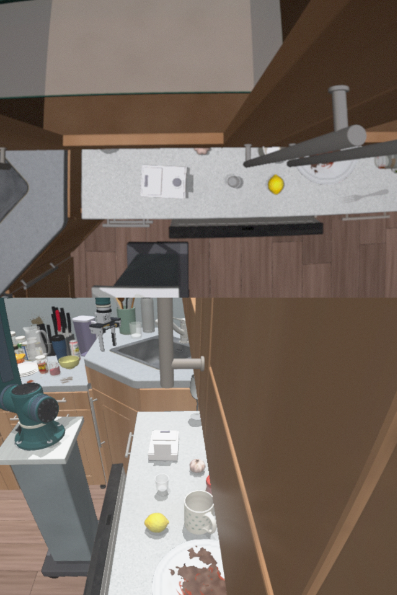

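Layout is clear: the tray comes out along about world -y. I'll hover over it with the jaw axis along the tray direction.

>>> {"fn": "apply_moves", "kwargs": {"commands": [[0,0,0.03,0.019,-0.046,0,100],[0,0,0.06,0.038,-0.092,0,100],[0,0,0.09,0.057,-0.138,0,100],[0,0,0.12,0.076,-0.184,0,100],[0,0,0.15,0.095,-0.23,0,100]]}}

```text
time: 1.2
tool_pos: [0.336, 0.2629, 0.2057]
ee_rot: [3.141, 0.001, 2.841]
wrist_force: [1.4, 0.3, 0.7]
width: 0.0941
finger_force: 0.0
```

>>> {"fn": "apply_moves", "kwargs": {"commands": [[0,0,0.03,0.019,-0.046,0,100],[0,0,0.06,0.038,-0.092,0,100],[0,0,0.09,0.057,-0.138,0,100],[0,0,0.12,0.076,-0.184,0,100],[0,0,0.15,0.095,-0.23,0,100]]}}

```text
time: 1.7
tool_pos: [0.431, 0.0326, 0.206]
ee_rot: [3.141, 0.001, 2.99]
wrist_force: [0.3, 1.0, 1.1]
width: 0.0939
finger_force: 0.0
```

>>> {"fn": "apply_moves", "kwargs": {"commands": [[0,0,0.03,0.019,-0.046,0,90],[0,0,0.06,0.038,-0.092,0,80],[0,0,0.09,0.057,-0.138,0,75],[0,0,0.12,0.076,-0.184,0,75],[0,0,0.15,0.095,-0.23,0,75]]}}

```text
time: 2.2
tool_pos: [0.5261, -0.1975, 0.2056]
ee_rot: [3.141, 0.001, 3.14]
wrist_force: [0.1, 0.1, 0.2]
width: 0.0707
finger_force: 0.0
```

>>> {"fn": "apply_moves", "kwargs": {"commands": [[0,0,0,0,0,0,75],[0,0,0,0,0,0,75],[0,0,0,0,0,0,75],[0,0,0,0,0,0,75],[0,0,0,0,0,0,75]]}}

```text
time: 2.7
tool_pos: [0.5256, -0.1941, 0.2062]
ee_rot: [-3.141, 0.001, 3.141]
wrist_force: [-0.1, -1.4, 0.1]
width: 0.0705
finger_force: 0.0
```

```bash
python3 - <<'E'
from h import *
o=get_obs(); print({k:np.round(o[k],4).tolist() for k in("time","tool_pos","ee_rot","wrist_force","width")})
s=cam("wrist"); save(s,"w.png"); print("cam", -s["R"].T@s["t"])
for q,z in dict(key_top=.048,plate_face=.065,drawer=0,small_glass=0,garlic=0).items():
    for r in place_of("wrist",q)[:2]: print(q,round(r["score"],2),np.round(r["pixel"]),np.round(onz(s,r["pixel"],z),4))
E
```

```text
{'time': 2.7, 'tool_pos': [0.5256, -0.1941, 0.2062], 'ee_rot': [-3.1413, 0.0011, 3.1406], 'wrist_force': [-0.1434, -1.3804, 0.085], 'width': 0.0705}
cam [ 0.44515453 -0.19423939  0.38402781]
plate_face 0.8 [314. 227.] [ 0.5327 -0.1945  0.065 ]
drawer 0.56 [388. 213.] [ 0.5347 -0.1104  0.    ]
small_glass 0.59 [174. 214.] [ 0.5348 -0.3558  0.    ]
garlic 0.76 [268. 308.] [ 0.6558 -0.2534  0.    ]
```

View pics/w.png

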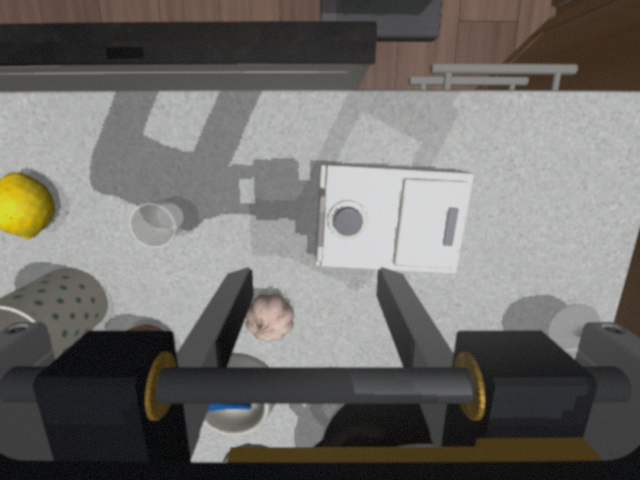

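The wrist view shows the key at about (348,220), the plate near column 320, the glass at (155,222) and the garlic at (270,316), clear of the tool's footprint. Now the key position and box yaw.

```bash
python3 - <<'E'
from h import *
s=cam("wrist"); p=s["pixels"]; g=cv2.cvtColor(p,cv2.COLOR_RGB2GRAY)
m=np.zeros_like(g); m[200:240,328:370]=(g[200:240,328:370]<125)
n,l,st,c=cv2.connectedComponentsWithStats(m); i=1+st[1:,4].argmax(); x,y,w,h,a=st[i]; print("blob",st[i],c[i])
ctr=(x+w/2-.5,y+h/2-.5); k=onz(s,ctr,.048); kc=onz(s,c[i],.048);print("key",k,kc)
for q in("key_top","plate_face"):
    for r in masks_of("wrist",q)[:1]: print(q,r["score"],r["extent"])
# corners, near/far deck edges
A=[onz(s,px,z)[:2] for px,z in (((325,166),.036),((472,174),.043),((318,266),.036),((458,271),.043))]
print(np.round(A,4)); 
for a,b in((0,1),(2,3),(2,0),(3,1)): d=A[b]-A[a]; print(np.degrees(np.arctan2(d[1],d[0])),np.hypot(*d))
crop=cv2.resize(p[150:290,300:490],None,fx=4,fy=4,interpolation=cv2.INTER_CUBIC); cv2.imwrite("pics/c.png",crop[:,:,::-1])
E
```

```text
blob [334 208  24  24 155] [341.28387097 217.49032258]
key [ 0.52976767 -0.16421599  0.048     ] [ 0.52767009 -0.16850735  0.048     ]
key_top 0.92 [336.4, 211.5, 363.3, 237.2]
plate_face 0.79 [313.4, 165.7, 325.7, 262.9]
[[ 0.4776 -0.1848]
 [ 0.485  -0.0397]
 [ 0.5848 -0.1918]
 [ 0.5883 -0.0418]]
87.06619620217049 0.14531807474594918
88.66761193927444 0.15010439655816685
176.24715452000348 0.10740532099425004
178.83802886311489 0.10324884416822526
```

View pics/c.png

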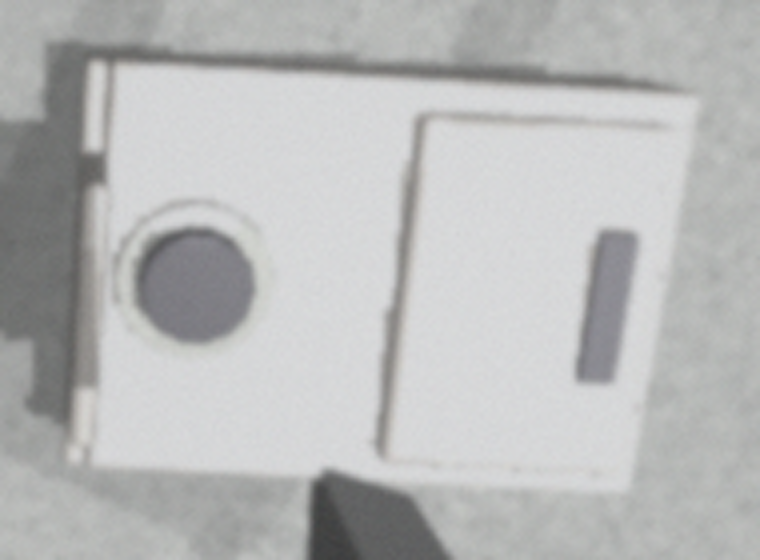

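>>> {"fn": "apply_moves", "kwargs": {"commands": [[0,0,-0.05,0.0037,-0.0084,0,75],[0,0,-0.05,0.0037,-0.0084,-0.02,75],[0,0,-0.05,0.0037,-0.0084,-0.045,75],[0,0,-0.05,0.0037,-0.0084,-0.07,75],[0,0,-0.05,0.0037,-0.0084,-0.09,75]]}}

```text
time: 3.65
tool_pos: [0.5288, -0.2037, 0.1138]
ee_rot: [3.141, -0.001, 3.089]
wrist_force: [-0.2, 0.3, 0.2]
width: 0.0703
finger_force: 0.0
```

>>> {"fn": "apply_moves", "kwargs": {"commands": [[0,0,0,0,0,-0.02,75],[0,0,0,0,0,-0.035,75],[0,0,0,0,0,-0.05,75],[0,0,0,0,0,-0.05,75],[0,0,0,0,0,-0.05,75]]}}

```text
time: 4.15
tool_pos: [0.5295, -0.2039, 0.0657]
ee_rot: [3.142, 0.0, 3.089]
wrist_force: [0.6, -0.4, -0.2]
width: 0.0706
finger_force: 0.0
```

```bash
python3 - <<'E'
from h import *
o=get_obs(); print({k:np.round(o[k],4).tolist() for k in("time","tool_pos","ee_rot","wrist_force","width")})
s=cam("wrist"); t=cam("side")
a=cv2.resize(s["pixels"][150:450,100:540],(440,300)); b=cv2.resize(t["pixels"][190:340,190:350],(320,300),interpolation=cv2.INTER_CUBIC)
cv2.imwrite("pics/d.png",np.hstack([a,b])[:,:,::-1])
E
```

```text
{'time': 4.15, 'tool_pos': [0.5295, -0.2039, 0.0657], 'ee_rot': [3.1416, 0.0001, 3.0887], 'wrist_force': [0.5954, -0.3881, -0.1914], 'width': 0.0706}
```

View pics/d.png

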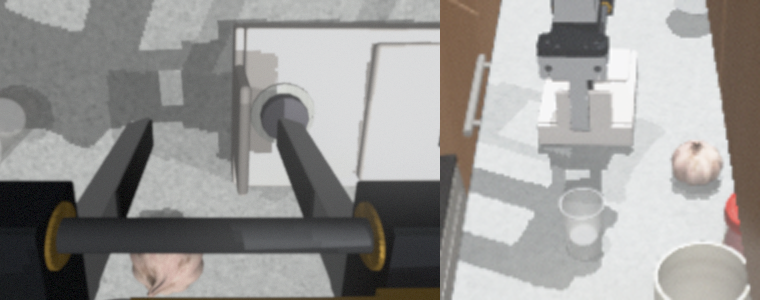

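Side and wrist views show the key finger over the key at (285,115) of the left crop and the other finger ahead of the plate, clear of the glass. Press gently.

>>> {"fn": "apply_moves", "kwargs": {"commands": [[0,0,0,0,0,-0.01,75],[0,0,0,0,0,-0.015,75],[0,0,0,0,0,-0.018,75],[0,0,0,0,0,-0.02,75],[0,0,0,0,0,-0.021,75]]}}

```text
time: 4.75
tool_pos: [0.5291, -0.2036, 0.0448]
ee_rot: [3.141, -0.001, 3.089]
wrist_force: [-2.4, 0.2, 5.3]
width: 0.0708
finger_force: 2.2
```

>>> {"fn": "apply_moves", "kwargs": {"commands": [[0,0,0,0,0,-0.001,75],[0,0,0,0,0,-0.002,75],[0,0,0,0,0,-0.003,75],[0,0,0,0,0,-0.0035,75],[0,0,0,0,0,-0.0035,75]]}}

```text
time: 5.25
tool_pos: [0.5292, -0.2037, 0.0409]
ee_rot: [3.141, -0.0, 3.089]
wrist_force: [-2.2, 1.1, 3.5]
width: 0.0705
finger_force: 2.2
```

```bash
python3 - <<'E'
from h import *
o=get_obs(); print({k:np.round(o[k],4).tolist() for k in("time","tool_pos","wrist_force","width","finger_force")})
for n in("wrist","side"):
  s=cam(n)
  for r in place_of(n,"plate_face")[:1]: print(n,r["score"],onz(s,r["pixel"],.065))
E
```

```text
{'time': 5.25, 'tool_pos': [0.5292, -0.2037, 0.0409], 'wrist_force': [-2.2159, 1.1071, 3.5253], 'width': 0.0705, 'finger_force': 2.164}
wrist 0.8 [ 0.53136429 -0.20281886  0.065     ]
side 0.94 [ 0.5386716  -0.20251967  0.065     ]
```

>>> {"fn": "apply_moves", "kwargs": {"commands": [[0,0,0,0,0,0,75],[0,0,0,0,0,0,75],[0,0,0,0,0,0,75],[0,0,0,0,0,0,75],[0,0,0,0,0,0,75]]}}

```text
time: 5.95
tool_pos: [0.5292, -0.2037, 0.0409]
ee_rot: [3.141, -0.0, 3.089]
wrist_force: [-2.8, 1.5, 5.0]
width: 0.0708
finger_force: 2.2
```

>>> {"fn": "apply_moves", "kwargs": {"commands": [[0,0,0,0,0,0,75],[0,0,0,0,0,0,75],[0,0,0,0,0,0,75],[0,0,0,0,0,0,75],[0,0,0,0,0,0,75]]}}

```text
time: 6.45
tool_pos: [0.5294, -0.2038, 0.041]
ee_rot: [3.141, 0.0, 3.089]
wrist_force: [-2.9, 1.2, 4.2]
width: 0.0705
finger_force: 2.1
```

>>> {"fn": "apply_moves", "kwargs": {"commands": [[0,0,0,0,0,0,75],[0,0,0,0,0,0,75],[0,0,0,0,0,0,75],[0,0,0,0,0,0,75],[0,0,0,0,0,0,75]]}}

```text
time: 6.95
tool_pos: [0.5294, -0.2041, 0.0411]
ee_rot: [-3.141, 0.0, 3.088]
wrist_force: [-2.4, 0.6, 4.8]
width: 0.0705
finger_force: 3.6
```

>>> {"fn": "apply_moves", "kwargs": {"commands": [[0,0,0,0,0,0,75],[0,0,0,0,0,0,75],[0,0,0,0,0,0,75],[0,0,0,0,0,0,75],[0,0,0,0,0,0,75]]}}

```text
time: 7.45
tool_pos: [0.5294, -0.2041, 0.0411]
ee_rot: [-3.141, 0.0, 3.089]
wrist_force: [-1.8, -0.9, 3.3]
width: 0.0702
finger_force: 3.7
```

```bash
python3 - <<'E'
from h import *
o=get_obs(); print({k:np.round(o[k],4).tolist() for k in("time","tool_pos","wrist_force","width","finger_force")})
s=cam("wrist"); t=cam("side")
for n,c in(("wrist",s),("side",t)):
  for r in place_of(n,"plate_face")[:1]: print(n,r["score"],onz(c,r["pixel"],.065))
a=cv2.resize(s["pixels"][150:450,100:540],(440,300)); b=cv2.resize(t["pixels"][190:340,190:350],(320,300),interpolation=cv2.INTER_CUBIC)
cv2.imwrite("pics/e.png",np.hstack([a,b])[:,:,::-1])
E
```

```text
{'time': 7.45, 'tool_pos': [0.5294, -0.2041, 0.0411], 'wrist_force': [-1.7555, -0.917, 3.3219], 'width': 0.0702, 'finger_force': 3.7322}
wrist 0.94 [ 0.52729595 -0.24012153  0.065     ]
side 0.63 [ 0.52830082 -0.23891026  0.065     ]
```

View pics/e.png

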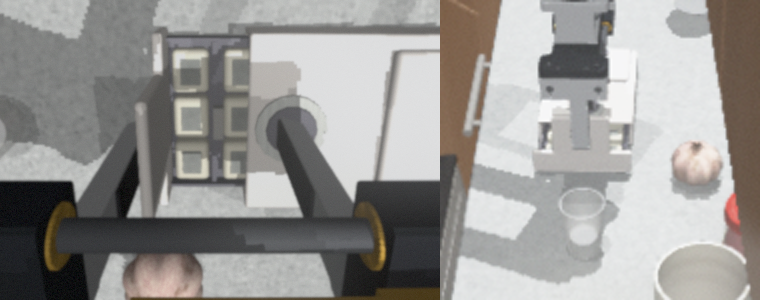

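The front row shows clear of the box, the plate (crop column ~155) rests on the outer finger at about 46 mm out, the key is held about 7 mm down, and the glass is untouched. Hand in.

```bash
python3 -c "
from bench import *
print(close_job())"
```

```text
the job is handed in; nothing more can be done
None
```

The job is handed in at about 7.5 s: one finger holds the key about 7 mm down with 3–5 N, and the other stands in front of the plate, stopping the tray about 46 mm out with the front row clear and the glass and garlic where they stood.

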